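# Lid off the topping jars, lids racked in jar order

## Task

The topping jars in the wooden caddy are due for a refill. Take the lid off each of the four jars and seat it, knob up, in a hole of the steel draining rack, keeping the lids in the same left-to-right order as their jars (the leftmost jar's lid in the leftmost hole, and so on), because each lid must go back on its own jar. Leave the jars standing upright in their wells in the caddy.

Things in the scene. Friction and masses are not known exactly. Their poses are not given: they have to be found in the camera images.
- jar_caddy: Fixed wooden caddy, 96 x 378 mm, block top 28 mm, end boards 44 mm high. Four round wells 73 mm wide along its own y at +129, +43, -43, -129 mm (own x = 0), floors 10 mm above the worktop, a jar in each. Origin: centre of its underside. Own x points away from the robot, +y to its left (turned at most 7 degrees). Stands in front of the rack or behind it.
- lid_rack: Fixed steel draining rack, sheet 96 x 350 mm, 5 mm thick, top 40 mm above the worktop. Four through holes 58 mm wide along its own y at +129, +43, -43, -129 mm (own x = 0). A seated lid has its plug in a hole and its disc flat on the sheet (lid origin 40 mm up). Origin: centre of its underside. Own x points away from the robot, +y to its left (turned at most 7 degrees).
- jar_1: Loose open-mouthed white ceramic jar, 68 mm wide and 80 mm high (the four jars are 80, 88, 96, 104 mm, standing in any order), mouth 54 mm wide, 0.45 kg. Standing in a well of the caddy; origin: centre of its underside, z up.
- jar_2: Loose open-mouthed white ceramic jar, 68 mm wide and 88 mm high (the four jars are 80, 88, 96, 104 mm, standing in any order), mouth 54 mm wide, 0.45 kg. Standing in a well of the caddy; origin: centre of its underside, z up.
- jar_3: Loose open-mouthed white ceramic jar, 68 mm wide and 96 mm high (the four jars are 80, 88, 96, 104 mm, standing in any order), mouth 54 mm wide, 0.45 kg. Standing in a well of the caddy; origin: centre of its underside, z up.
- jar_4: Loose open-mouthed white ceramic jar, 68 mm wide and 104 mm high (the four jars are 80, 88, 96, 104 mm, standing in any order), mouth 54 mm wide, 0.45 kg. Standing in a well of the caddy; origin: centre of its underside, z up.
- lid_1: Loose wooden lid of jar_1, lying on it; all four lids look alike. Disc 70 mm wide, 7 mm thick; under it a plug 45 mm wide, 14 mm deep, bevelled, loose in the jar's mouth; on top a round knob 24 mm wide that rises 29 mm above the disc (36 mm above the origin). About 0.09 kg. Origin: centre of the disc's underside, level with the jar's rim; z up through the knob.
- lid_2: Loose wooden lid of jar_2, lying on it; all four lids look alike. Disc 70 mm wide, 7 mm thick; under it a plug 45 mm wide, 14 mm deep, bevelled, loose in the jar's mouth; on top a round knob 24 mm wide that rises 29 mm above the disc (36 mm above the origin). About 0.09 kg. Origin: centre of the disc's underside, level with the jar's rim; z up through the knob.
- lid_3: Loose wooden lid of jar_3, lying on it; all four lids look alike. Disc 70 mm wide, 7 mm thick; under it a plug 45 mm wide, 14 mm deep, bevelled, loose in the jar's mouth; on top a round knob 24 mm wide that rises 29 mm above the disc (36 mm above the origin). About 0.09 kg. Origin: centre of the disc's underside, level with the jar's rim; z up through the knob.
- lid_4: Loose wooden lid of jar_4, lying on it; all four lids look alike. Disc 70 mm wide, 7 mm thick; under it a plug 45 mm wide, 14 mm deep, bevelled, loose in the jar's mouth; on top a round knob 24 mm wide that rises 29 mm above the disc (36 mm above the origin). About 0.09 kg. Origin: centre of the disc's underside, level with the jar's rim; z up through the knob.
Not all that is in view belongs to the job. What is shaped like the lid_1 but orange or red is not meant.

How it is judged:
By the outcome, as a careful person would: the job done as asked, in the order asked, and still so for the second after the job is handed in, with the robot touching nothing.
It also fails if it takes over 102 s, if anything falls off the work surface, if the arm or the gripper's body presses on something with over 40 N, if the wrist force passes 120 N, or if a joint passes its speed limit or range.

## Robot

A 7-joint arm with a two-finger parallel gripper is mounted at the origin on a cart in front of the work surface, level with it; the furniture and walls round the work are solid. World frame = base frame: x ahead of the robot, y to its left, z up, the work surface at z = 0. Lengths are in m, angles in rad, forces in N, time in s.
With the tool pointing down it reaches from about 0.375 to 0.925 m from the base axis. Payload 3.1 kg.
Tool frame: the origin (TCP) lies between the finger pads; the fingertips stand 19 mm ahead of it and the grasp point (between the pads) is the TCP; z points along the fingers, y is the direction in which the jaws open and shut (so a half turn about z gives the same grasp; the last joint's range is limited). The gripper opens to 85 mm and grips with 20 to 120 N. Pads are 22 mm wide; open, the fingers measure 114 mm over their backs; the gripper's body (76 mm by 85 mm) begins 54 mm behind the grasp point. The pads swing forward as they close: fully open they stand 13 mm farther back than shut.
Start: joints at [1.228, 0.383, 0.044, 1.598, -0.018, 1.161, -0.05], TCP at [0.158, -0.631, 0.25] pointing down, gripper open.
Joint ranges: [-2.61, 2.61], [-0.41, 2.15], [-1.48, 1.57], [0, 2.5], [-1.57, 4.71], [0.05, 1.97], [-2.85, 2.85]. Speed limits (rad/s): [2.79, 2.79, 3.14, 3.14, 3.14, 3.14, 3.14].

## Interface

Orientations are given as a unit quaternion [x, y, z, w].
In Python, from bench import move_ptp, movel, move_j, move_gripper, pause, inverse_kinematics, read_camera, camera_params, MotionError, sign_off, look_for, tip_of, read_time_s, read_qpos, read_joint_vel, read_effort, read_eef_pos, read_tcp_rot, read_ft_force, read_ft_torque, read_finger_gap gives the robot as it stands. Calls block until the motion is done:
- move_ptp(position, orientation): joint-space move of the TCP to a pose.
- movel(position, orientation=None, speed=0.15): straight line of the TCP; orientation=None keeps the orientation; speed is the mean speed in m/s.
- move_j(angles): joint-space move.
- move_gripper(opening, effort=None): finger opening in m; effort is the grip in N (None keeps the last); returns when the fingers have stopped.
- pause(seconds).
- inverse_kinematics(position, orientation): joint angles nearest the present ones, or None.
- read_camera(name): name is "scene" or "top"; returns the picture (420x560x3 uint8, red, green, blue); there is no depth.
- camera_params(name): a dict with "K" (3x3 intrinsics, pixels), "dist_coeffs" ([k1, k2, p1, p2, k3] as OpenCV has them; the pictures are not rectified), "camera_from_world" (4x4, takes a point from world to camera coordinates). Camera axes: x right, y down, z forward; pixel columns grow to the right and rows downward; lengths in m; the calibration is good to about 2 mm. A picture is of the moment at which its call begins. camera_params takes no time and is no camera call.
A pose or a line that the arm cannot do raises MotionError and nothing moves.
- sign_off(): hands the job in, once; it reports no verdict.
Trained networks look in the newest picture that a camera, given by its name, has taken for a name from the list of things; names that differ only in an ending like _2 or _b are one class to them, and where a whole thing is asked for, a point or a joint stands for the part that bears it (a point fixed in the world has none). Each returns a list of dicts, best first, with "confidence" (0 to 1); they miss things now and then, are a little off and sometimes report something else, mostly with a low value. They report only what shows in the picture. A call takes as long as a camera call. They do not tell look-alikes from the thing itself.
- look_for(camera, name): "at" ([column, row] in pixels, amid what is visible of it).
- tip_of(camera, name): "at" ([column, row] in pixels: a listed point, or the origin of a listed thing).
Readings, each from a call of its own:
- read_time_s(): time.
- read_qpos(): joint angles.
- read_joint_vel(): joint speeds.
- read_effort(): joint torques, N m.
- read_eef_pos(): TCP position.
- read_tcp_rot(): TCP orientation.
- read_ft_force(): force on the tool from outside, world axes, zero at the start.
- read_ft_torque(): the same for the moment, N m.
- read_finger_gap(): finger opening in m.
Only numpy, scipy, OpenCV 4.12 (cv2) and the standard library are available. Lean on these libraries where they do the work, as an engineer would, in place of code of your own. Each camera call takes 0.05 s, during which the arm holds its last target. There are 200 camera calls.

## Working session

There is one attempt and no reset: what is moved stays moved. The work goes in short steps, each a Python script; the robot and the scene stay as the last script left them, time stands still between calls to the robot, and variables do not carry over. Pictures are saved under pics/ and viewed, about 12 in all and at most 16, crops included, and the job is handed in when it is done.

```bash
mkdir -p pics; python3 - <<'E'
from bench import *
import cv2
for c in("scene","top"):
    im=read_camera(c); cv2.imwrite(f"pics/{c}0.png",im[:,:,::-1])
    p=camera_params(c); print(c,p["K"],p["dist_coeffs"],p["camera_from_world"])
    for n in("lid_1","jar_1"):
        print(n,[(d["at"],round(d["confidence"],2)) for d in look_for(c,n)])
        print("tip",n,[(d["at"],round(d["confidence"],2)) for d in tip_of(c,n)])
    for n in("jar_caddy","lid_rack"):
        print("tip",n,[(d["at"],round(d["confidence"],2)) for d in tip_of(c,n)])
print(read_time_s(),read_tcp_rot())
E
```

```text
scene [[538.81553965   0.         269.17672754]
 [  0.         538.81553965 212.79566788]
 [  0.           0.           1.        ]] [-0.11718396  0.          0.          0.          0.        ] [[-0.4481483  -0.89381108  0.01627438 -0.04760382]
 [-0.6945098   0.33664276 -0.63586774  0.5315191 ]
 [ 0.56286698 -0.29626576 -0.77162644  1.23379677]
 [ 0.          0.          0.          1.        ]]
lid_1 [([253.8, 245.5], 0.96), ([281.6, 236.3], 0.94), ([221.9, 257.5], 0.9), ([190.7, 273.2], 0.8), ([134.0, 309.5], 0.8), ([399.1, 208.0], 0.61)]
tip lid_1 [([280.9, 235.0], 0.86), ([222.3, 259.8], 0.71), ([190.1, 273.1], 0.67), ([254.3, 244.9], 0.67), ([399.0, 202.3], 0.67), ([140.7, 308.6], 0.57)]
jar_1 [([255.1, 260.2], 0.96), ([198.9, 290.1], 0.84), ([225.0, 277.6], 0.7), ([277.8, 251.9], 0.64)]
tip jar_1 [([252.7, 265.3], 0.83), ([198.9, 291.9], 0.71), ([277.2, 250.9], 0.65), ([224.5, 275.2], 0.64)]
tip jar_caddy [([242.9, 271.9], 0.7), ([222.6, 259.7], 0.4)]
tip lid_rack [([202.0, 230.3], 0.83), ([279.1, 237.3], 0.24)]
top [[423.92747796   0.         280.54655879]
 [  0.         423.
[... 264 characters left out ...]
726  1.16574269]
 [ 0.          0.          0.          1.        ]]
lid_1 [([246.2, 252.4], 0.95), ([281.5, 252.5], 0.89), ([134.7, 254.4], 0.84), ([387.3, 255.2], 0.81), ([430.7, 252.9], 0.8), ([182.3, 256.0], 0.77), ([217.6, 257.4], 0.63)]
tip lid_1 [([282.6, 257.7], 0.93), ([184.4, 259.9], 0.88), ([388.0, 252.0], 0.87), ([426.5, 250.1], 0.7), ([217.0, 254.6], 0.65), ([248.2, 255.5], 0.62), ([132.9, 253.6], 0.57)]
jar_1 [([227.2, 258.5], 0.47), ([259.9, 265.0], 0.47)]
tip jar_1 [([194.2, 261.5], 0.6), ([254.4, 258.7], 0.54), ([223.6, 257.6], 0.38)]
tip jar_caddy [([236.0, 258.6], 0.57)]
tip lid_rack [([225.8, 193.8], 0.91)]
0.7 [9.92516336e-01 1.22111921e-01 6.48718077e-06 3.30900573e-05]
```

View pics/scene0.png

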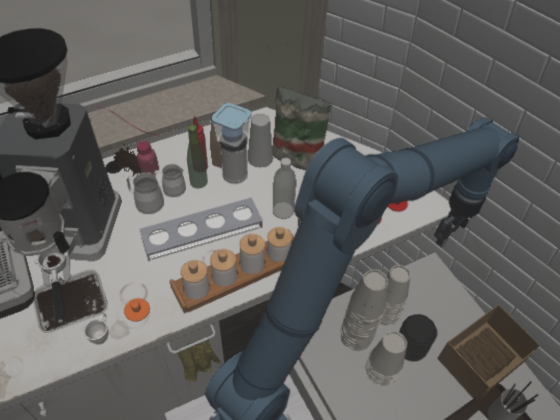

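View pics/top0.png

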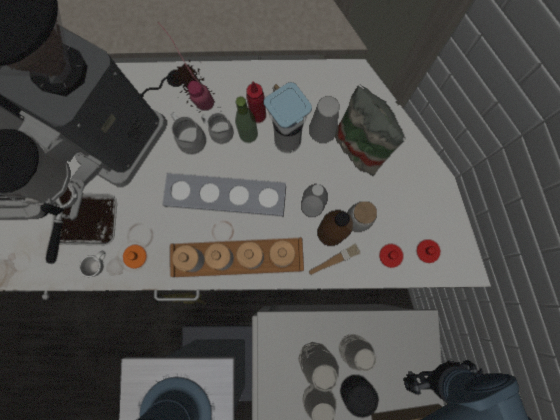

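The scene picture shows four tan lids on the jars in the front caddy (about (195,270), (223,258), (253,244), (281,235)) with the rack behind it. Its holes in the top picture are at (181,190), (209,194), (239,196) and (269,198). Possible mix-ups in the top picture are the orange lid at (134,256), the red lids at (391,255) and (429,251), clear rings at (140,235) and (222,230), and the brown-topped jar at (335,225). I choose the four tan lids at (185,258), (216,256), (248,254) and (282,252). Next, close crops.

```bash
python3 - <<'E'
import cv2,numpy as np
t=cv2.imread("pics/top0.png");s=cv2.imread("pics/scene0.png")
cv2.imwrite("pics/tc.png",cv2.resize(t[165:285,155:315],None,fx=5,fy=5,interpolation=cv2.INTER_CUBIC))
cv2.imwrite("pics/sc.png",cv2.resize(s[195:310,135:305],None,fx=4.7,fy=4.7,interpolation=cv2.INTER_CUBIC))
E
```

```text
(no output)
```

View pics/tc.png

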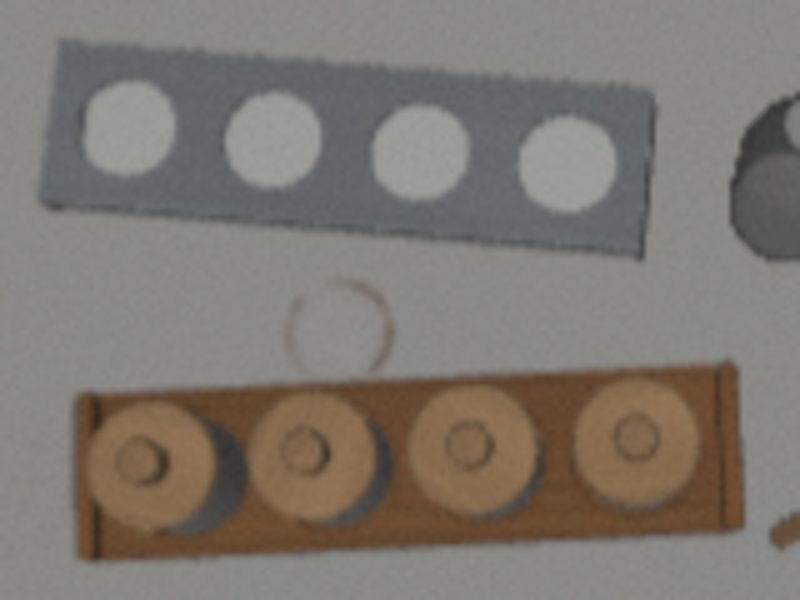

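View pics/sc.png

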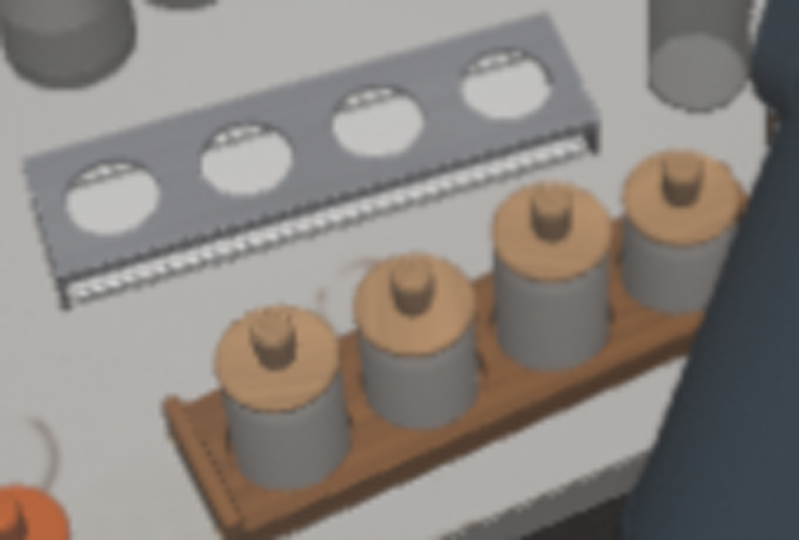

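The crops show the four tan lids in the caddy and four empty rack holes clearly, so my choice stands. Next I fit the poses.

```bash
cat > geo.py <<'E'
import numpy as np,cv2
from itertools import permutations
from scipy.optimize import least_squares
from bench import camera_params
P={c:camera_params(c) for c in("scene","top")}
def proj(c,X):
    M=np.array(P[c]["camera_from_world"]);X=np.atleast_2d(X)
    return cv2.projectPoints(X.astype(float),cv2.Rodrigues(M[:3,:3])[0],M[:3,3],np.array(P[c]["K"]),np.array(P[c]["dist_coeffs"]))[0][:,0]
def T(p): return (np.array(p)+.5)/5-.5+[155,165]
def S(p): return (np.array(p)+.5)/4.7-.5+[135,195]
def world(q,loc):
    c,s=np.cos(q[2]),np.sin(q[2]);loc=np.array(loc)
    return np.c_[loc[:,:2]@np.array([[c,s],[-s,c]])+q[:2],loc[:,2]]
W=[.129,.043,-.043,-.129]
E
python3 - <<'E'
from geo import *
hol=[[0,w,.04] for w in W]; cor=[[.048,.175,.04],[.048,-.175,.04],[-.048,-.175,.04],[-.048,.175,.04]]
L=hol+cor
t=T([(130,128),(273,139),(420,152),(567,163),(60,42),(655,92),(642,250),(40,203)])
s=S([(112,197),(246,159),(377,121),(505,83),(25,158),(545,15),(597,115),(62,275)])
f=lambda q:np.r_[(proj("top",world(q,L))-t).ravel(),(proj("scene",world(q,L))-s).ravel()]
r=least_squares(f,[.6,0.1,0],loss="soft_l1");print("rack",r.x,np.abs(f(r.x)).max());print(f(r.x).reshape(-1,2).round(1).tolist());print(world(r.x,hol).round(4))
C=[[.048,.189,.044],[-.048,.189,.044],[-.048,-.189,.044],[.048,-.189,.044]]
t=T([(78,397),(78,558),(742,528),(735,363)])
f=lambda q:(proj("top",world(q,C))-t).ravel()
r=least_squares(f,[.45,.1,0]);print("caddy",r.x,f(r.x).round(1));wells=world(r.x,[[0,w,.01] for w in W]);print(wells.round(4))
tk=T([(145,458),(302,447),(466,444),(636,436)]);td=T([(153,466),(312,455),(474,448),(636,441)])
sk=S([(273,325),(411,269),(551,199),(682,165)]);sd=S([(277,357),(413,303),(551,231),(679,197)])
for i in range(4):
    g=lambda X:np.r_[proj("top",X+[0,0,.036])[0]-tk[i],proj("top",X+[0,0,.007])[0]-td[i],proj("scene",X+[0,0,.036])[0]-sk[i],proj("scene",X+[0,0,.007])[0]-sd[i]]
    r=least_squares(g,[*wells[i,:2],.1]);print("lid",r.x.round(4),g(r.x).round(1))
E
```

```text
rack [ 0.614841   -0.13434745 -0.09271529] 1.281958099445518
[[-0.1, 0.0], [0.5, 0.2], [0.5, -0.1], [0.7, 0.1], [0.4, 0.1], [0.3, -0.5], [0.2, 0.3], [0.1, -0.1], [-0.3, -0.1], [-0.3, -0.2], [-0.3, -0.1], [-0.2, 0.2], [-0.8, 0.4], [0.2, -0.7], [0.2, 0.8], [-1.3, 0.5]]
[[ 0.6268 -0.0059  0.04  ]
 [ 0.6188 -0.0915  0.04  ]
 [ 0.6109 -0.1772  0.04  ]
 [ 0.6029 -0.2628  0.04  ]]
caddy [ 0.43182848 -0.17035536  0.03865982] [-0.9 -1.  -0.8  0.9  1.1  0.5  0.6 -0.6]
[[ 0.4268 -0.0415  0.01  ]
 [ 0.4302 -0.1274  0.01  ]
 [ 0.4335 -0.2133  0.01  ]
 [ 0.4368 -0.2993  0.01  ]]
lid [ 0.4263 -0.0438  0.1044] [-0.3  0.5  0.7 -0.3 -0.3  0.2 -0.1 -0.3]
lid [ 0.4313 -0.127   0.0993] [ 0.6  0.7  0.3 -0.1 -0.6  0.3 -0.5 -0.6]
lid [ 0.4321 -0.2142  0.1137] [ 0.8  0.2  0.1  0.3 -0.6  0.1 -0.4 -0.3]
lid [ 0.4372 -0.3005  0.0899] [ 0.3  0.3  0.4  0.2 -0.6  0.1 -0.3 -0.3]
```

```bash
cat > rob.py <<'E'
import numpy as np,cv2
from bench import *
def Q(yaw): # jaws open along heading yaw (+x = 0)
    a=(yaw+SGN*np.pi/2)/2; return [np.cos(a),np.sin(a),0,0]
SGN=-1
LID=np.array([[.4263,-.0438,.106],[.4313,-.127,.098],[.4321,-.2142,.114],[.4372,-.3005,.090]])
HOLE=np.array([[.6268,-.0059],[.6188,-.0915],[.6109,-.1772],[.6029,-.2628]])
G=.029
def snap(n):
    for c in("top","scene"): cv2.imwrite(f"pics/{n}_{c}.png",read_camera(c)[:,:,::-1])
def st(tag): print(tag,"t",round(read_time_s(),1),"p",np.round(read_eef_pos(),4),"F",np.round(read_ft_force(),1),"gap",round(read_finger_gap(),4),flush=True)
def pick(i):
    x,y,z=LID[i]; q=Q(.0387)
    move_ptp([x,y,.24],q); move_gripper(.055)
    movel([x,y,z+G+.02],speed=.2); movel([x,y,z+G],speed=.05); st("at")
    move_gripper(.0,30); st("grip")
    movel([x,y,.24],speed=.12); st("lift")
def place(i):
    x,y=HOLE[i]; q=Q(-.0927)
    movel([x,y,.24],q,speed=.15); movel([x,y,.04+G+.022],speed=.15); movel([x,y,.04+G+.001],speed=.04); st("down")
    move_gripper(.05); pause(.2)
    movel([x,y,.24],speed=.2); st("off")
E
python3 - <<'E'
import rob; from rob import *
for s in(-1,1):
    rob.SGN=s
    for x,y,z in[(*LID[0][:2],.135),(*LID[3][:2],.119),(*HOLE[0],.07),(*HOLE[3],.07),(*LID[3][:2],.24)]:
        j=inverse_kinematics([x,y,z],Q(0)); print(s,None if j is None else np.round(j,2))
E
```

```text
-1 [-1.21  0.44  1.41  2.25 -0.57  0.9  -2.57]
-1 [ 0.47  0.32  0.06  1.99 -0.03  0.83 -2.6 ]
-1 [-0.93  1.15  1.36  1.82 -1.2   1.28 -2.35]
-1 [ 0.28  0.59  0.09  1.7  -0.07  0.85 -2.74]
-1 [ 0.54  0.17 -0.02  1.89  0.    1.08 -2.62]
1 [ 0.67  0.18 -0.7   2.18  0.16  0.83 -0.13]
1 [ 0.88  0.35 -0.41  1.97  0.18  0.85  0.37]
1 [ 0.41  0.63 -0.6   1.75  0.44  0.9  -0.38]
1 [ 0.71  0.65 -0.48  1.68  0.36  0.91  0.09]
1 [ 0.88  0.19 -0.39  1.88  0.08  1.08  0.45]
```

```bash
sed -i 's/^SGN=-1/SGN=1/' rob.py; python3 - <<'E'
from rob import *
p=read_eef_pos(); movel([p[0],p[1],.38],speed=.2)
move_ptp([*LID[3][:2],.36],Q(.0387)); st("above")
pick(3); snap("a")
im=np.hstack([cv2.imread("pics/a_top.png")[130:330,120:400],cv2.imread("pics/a_scene.png")[130:330,120:400]]);cv2.imwrite("pics/a.png",cv2.resize(im,None,fx=1.42,fy=1.42))
E
```

```text
above t 3.1 p [ 0.4362 -0.3026  0.3599] F [-0.4  0.8  0.5] gap 0.0855
at t 5.3 p [ 0.437  -0.3004  0.1187] F [-0.4  0.1  0.2] gap 0.0553
grip t 5.6 p [ 0.4375 -0.3007  0.1194] F [-0.5  0.5  2.1] gap 0.0233
lift t 6.8 p [ 0.4365 -0.3001  0.239 ] F [-0.1 -0.2 -1.2] gap 0.0231
```

View pics/a.png

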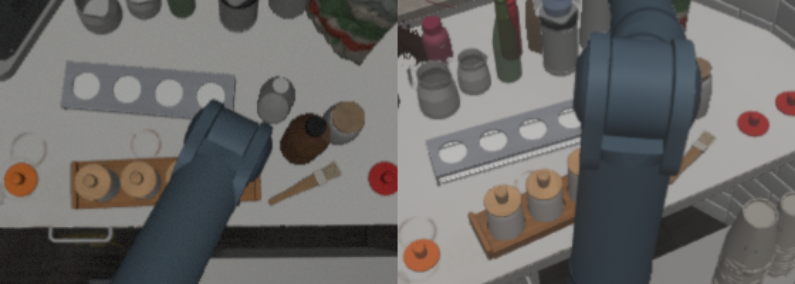

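The picture shows the arm covering the grasp: it hides the caddy's right half and the lid. The finger gap of 23 mm and the weight reading say the knob is held. I place it and check.

```bash
python3 - <<'E'
from rob import *
place(3); move_ptp([*LID[0][:2],.30],Q(0)); snap("b")
im=np.hstack([cv2.imread("pics/b_top.png")[160:300,150:350],cv2.imread("pics/b_scene.png")[160:300,130:330]]);cv2.imwrite("pics/b.png",cv2.resize(im,None,fx=2,fy=2))
E
```

```text
down t 10.0 p [ 0.6028 -0.2627  0.0696] F [-0.1  0.7 -0.7] gap 0.0228
off t 11.6 p [ 0.6018 -0.2625  0.2383] F [ 0.3 -1.   0.7] gap 0.05
```

View pics/b.png

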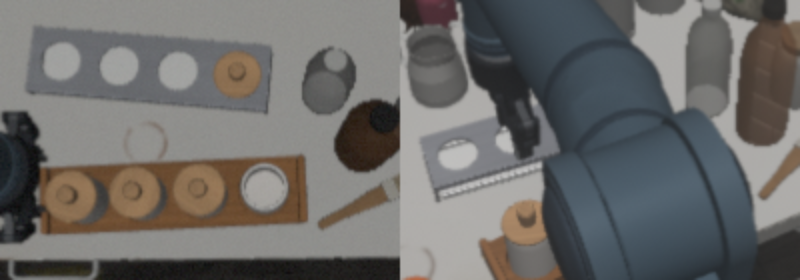

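Lid 4 is seated flat in the rightmost hole (picture (237,72)), and its jar stands upright and open at (265,188). I continue with the other three.

```bash
python3 - <<'E'
from rob import *
for i in(2,1,0):
    pick(i)
    assert .018<read_finger_gap()<.03,i
    place(i)
move_ptp([.40,-.45,.36],Q(0)); snap("c")
im=np.hstack([cv2.imread("pics/c_top.png")[160:300,150:350],cv2.imread("pics/c_scene.png")[180:320,120:320]]);cv2.imwrite("pics/c.png",cv2.resize(im,None,fx=2,fy=2))
E
```

```text
at t 14.8 p [ 0.4319 -0.2141  0.1428] F [ 0.3 -0.5  0.1] gap 0.0549
grip t 15.2 p [ 0.4325 -0.2143  0.1434] F [ 0.  -0.6  1.3] gap 0.0233
lift t 16.2 p [ 0.4314 -0.2139  0.2391] F [-0.6 -0.2 -0.7] gap 0.0233
down t 19.4 p [ 0.6108 -0.1771  0.0696] F [-0.1 -0.7 -1.2] gap 0.0228
off t 20.9 p [ 0.6098 -0.1771  0.2384] F [ 0.1 -0.4 -0.2] gap 0.0499
at t 23.1 p [ 0.4311 -0.1269  0.1268] F [0.2 0.6 0.3] gap 0.0549
grip t 23.5 p [ 0.4317 -0.1271  0.1274] F [-0.1 -0.1  1.5] gap 0.0231
lift t 24.6 p [ 0.4305 -0.1268  0.2391] F [-0.3 -0.7 -1.2] gap 0.0229
down t 27.8 p [ 0.6187 -0.0914  0.0696] F [-0.4  0.5 -0.6] gap 0.0231
off t 29.4 p [ 0.6177 -0.0916  0.2384] F [ 0.6 -0.6 -0.1] gap 0.0498
at t 31.6 p [ 0.4261 -0.0438  0.1348] F [ 0.1 -0.1 -0.1] gap 0.0551
grip t 31.9 p [ 0.4265 -0.0438  0.1353] F [-1.2  0.6  2.5] gap 0.0227
lift t 33.0 p [ 0.4255 -0.0438  0.2391] F [-0.5 -0.  -1.7] gap 0.0232
down t 36.3 p [ 0.6267 -0.0059  0.0696] F [-0.7 -0.2 -1. ] gap 0.023
off t 37.9 p [ 0.6257 -0.0061  0.2384] F [-0.2  0.9  1. ] gap 0.0497
```

View pics/c.png

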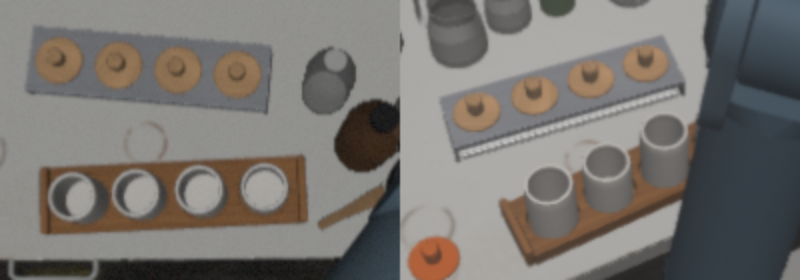

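All four lids sit flat, knob up, in the rack ((57,60), (116,63), (177,68), (237,73)). The jars stand upright and open in the caddy, with the fourth visible only in the top view, and the arm is clear of everything.

```bash
python3 -c "
from bench import *
print(read_time_s(),read_ft_force()); sign_off()"
```

```text
39.825 [ 0.00271661 -0.46592558  0.34703107]
the job is handed in; nothing more can be done
```

I moved all four lids from their jars to the draining rack, in the same left-to-right order as the jars, and handed the job in at about 40 s.

- **Lids:** in the last pictures from both cameras, every lid lies flat in its hole, knob up.
- **Jars:** the top camera shows all four jars upright and open in the caddy. The scene camera shows three of them; the arm hid the rightmost jar in that view.
- **Grips and forces:** each lid was held by its knob (finger gap about 23 mm). The wrist force readings I took at each step stayed under 3 N.

No check failed or disagreed.

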